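# Unload the plate shaker and clear the bench

## Task

Clear down after the run: first press the shaker's sprung brake lever down until it stays down, then slide the clamp jaw fully open, and only then lift the drilled block out and set it in the cooling tray, resting flat on its floor (wells up or on any other face). Put every reagent trough on the bench into the solid-walled wash tub and every tube rack into the slatted crate, whenever suits you; leave the lever down, the jaw open and everything else on the bench where it is.

Things in the scene. Friction and masses are not known exactly. Their poses are not given: they have to be found in the camera images.
- shaker: Plate shaker, a low white machine fixed on the bench, 140 (x) x 190 (y) mm, flat deck 60 mm above the bench. Origin: centre of its underside. On the deck at x = +20, y = -25 mm stands the block, between a fixed jaw (y -87 to -66, 45 mm high, 50 mm wide) and the sliding jaw on its +y side. The brake lever lies along the deck at x = -50 mm.
- jaw (a joint): Travel of the sliding steel clamp jaw, m: 0 = closed on the block, 0.050 = fully open; it opens along the shaker's +y, drags with about 4 N and stays where it is left. Closed, its 6 mm lip hangs 8 mm over the block's top edge, so that the block cannot be lifted.
- jaw_tab (a point): Centre of the top of the jaw's upright dark steel grip tab, 152 mm above the bench. The tab is 14 mm thick along the shaker's y, 50 mm wide along its x and stands 39 mm clear above the lip; it moves with the jaw.
- brake (a joint): Angle of the sprung brake lever at the front (-x) of the shaker's deck, rad: 0 = up (released), 0.30 = down (locked). It springs back up if let go above about 0.16 rad; pressed past that it snaps down and stays. Needs about 6 N at the pad.
- brake_pad (a point): Centre of the top of the lever's black pad (26 x 30 mm, pad length along the shaker's y). The hinge line runs along the shaker's x, through x = -50, y = +26, z = 72 mm of the shaker; the pad lies 90 mm from it towards -y. The pad's top is about 109 mm above the bench when up, 82 mm when down.
- block: Drilled aluminium block with 24 wells in its top, 56 (x) x 80 (y) x 45 (z) mm, about 0.4 kg, loose. Origin: centre of its underside; z points up out of the wells.
- block_mid (a point): Centre of the drilled block.
- cool_tray: Shallow steel cooling tray fixed on the bench, 105 (x) x 130 (y) mm, rim 14 mm high, walls and floor 4 mm thick. Origin: centre of its underside.
- wash_tub: Wash tub: smooth, solid-walled white plastic box fixed on the bench, open on top, 280 (x) x 160 (y) x 60 mm high, walls and floor 5 mm, rolled rim, a round drain in its smooth floor. Origin: centre of its underside.
- crate: Rack crate: white plastic box of the same size as the wash tub (280 x 160 x 60 mm, walls and floor 5 mm) but with slatted sides and dark slots across its floor, fixed, open on top. Origin: centre of its underside.
- trough1: Reagent trough: loose, hollow, open-topped grey plastic trough, 120 (x) x 40 (y) x 34 (z) mm, walls 3.5 mm, 60 g. Origin: centre of its underside. May be absent (None).
- trough2: Reagent trough: loose, hollow, open-topped grey plastic trough, 120 (x) x 40 (y) x 34 (z) mm, walls 3.5 mm, 60 g. Origin: centre of its underside. May be absent (None).
- trough3: Reagent trough: loose, hollow, open-topped grey plastic trough, 120 (x) x 40 (y) x 34 (z) mm, walls 3.5 mm, 60 g. Origin: centre of its underside. May be absent (None).
- rack1: Tube rack: loose solid grey plastic rack with two rows of six holes in its top, 90 (x) x 40 (y) x 46 (z) mm, 80 g. Origin: centre of its underside. May be absent (None).
- rack2: Tube rack: loose solid grey plastic rack with two rows of six holes in its top, 90 (x) x 40 (y) x 46 (z) mm, 80 g. Origin: centre of its underside. May be absent (None).
- wash_bottle: White wash bottle, diameter 60, height 150 mm, loose, not part of the job. Origin: its underside.
- reagent_jar: Amber glass jar, diameter 60, height 90 mm, loose, not part of the job. Origin: its underside.
- pipette: Pipette lying on the bench, 215 mm long, 46 mm wide, loose, not part of the job. Origin: its underside.
- timer: Black timer lying flat, 60 x 70 x 20 mm, loose, not part of the job. Origin: its underside.

How it is judged:
By the outcome, as a careful person would: the job done as asked, in the order asked, and still so for the second after the job is handed in, with the robot touching nothing.
Of trough1, trough2, trough3, rack1, rack2 only 3 to 5 are there at a start; the rules pass over those that are not, and their reading is None.
At some moment in a run one of trough1, trough2, trough3, rack1, rack2 may be knocked a few centimetres aside while the robot is not near it.
Once in a run the grip may slacken for a moment while it holds something.
It also fails if it takes over 210 s, if anything falls off the work surface, if the arm or the gripper's body presses on something with over 40 N, if the wrist force passes 120 N, or if a joint passes its speed limit or range.

## Robot

A 6-joint arm with a two-finger parallel gripper is mounted at the origin on the work surface. World frame = base frame: x ahead of the robot, y to its left, z up, the work surface at z = 0. Lengths are in mm, angles in rad, forces in N, time in s.
With the tool pointing down it reaches from about 300 to 775 mm from the base axis. Payload 14.6 kg.
Tool frame: the origin (TCP) lies at the very end of the fingers, on their centre line; the grasp point (between the pads) lies 19 mm behind it (grasp_offset is the z of the grasp point in the tool frame, in mm); z points along the fingers, y is the line along which they close (so a half turn about z gives the same grasp; the last joint's range is limited). The gripper opens to 94 mm and grips with 3 to 60 N. Pads are 16 mm wide; open, the fingers measure 119 mm over their backs; the gripper's body (75 mm by 177 mm) begins 78 mm behind the grasp point.
Start: joints at [1.154, 0.3, 1.521, -0, 1.321, -0.067], TCP at [188.487, 516.683, 205.446] pointing down, gripper open.
Joint ranges: [-3.03, 3.03], [-0.79, 2.21], [0.23, 2.52], [-1.04, 4.18], [0, 3.07], [-2.55, 2.55]. Speed limits (rad/s): [2.22, 2.22, 2.57, 3.14, 3.14, 3.14].

## Interface

Orientations are given as a unit quaternion [x, y, z, w].
In Python, from bench import sense, get_image, camera_info, finish_job, grasp_offset gives the robot as it stands. The module is installed in compiled form; this text tells all that it offers.
- The arm moves only by the shell command python3 -m jog 'ROWS' [OPENING] [FORCE]. ROWS is JSON, a list that holds one entry, the list of rows, each a list of 6 numbers: the shift along the tool's x, y, z each as a share of 0.25 m, from -1 to 1, then the turn, a rotation vector about the tool's x, y, z each as a share of 0.5 rad, from -1 to 1. In form: [[[x, y, z, wx, wy, wz], ...]]. A call has exactly 5 rows; each row is the pose to reach, as a shift and turn from the pose commanded when the call began, along the tool's axes at that moment; what a row does not reach only later rows make up. A row lasts 1/8 s, in which the tool goes at most 62.5 mm and 10.7 degrees, less where a joint would pass 70% of its speed; a pose out of reach is approached as far as the arm can. A call with a number of a shift or a turn outside -1 to 1 is refused whole. A call with a gripper value outside its range is refused whole. OPENING is the opening, from 0 (shut) to 1 (fully open), set as the call begins (- or left out, the last holds). The fingers move at their own pace and stop on an object; FORCE is the grip in N (left out, the last holds). Time passes only in rows, so rows that repeat a pose let the fingers close, or fill a call up. It gives the time, the measured TCP pose, the force, the opening and the grip force at its end, in the units of the state.
- sense(): the state, without advancing time (a new reading comes with each control period).
- get_image(name): name is "scene" or "top" or "wrist"; returns (picture, depth): 480x640x3 uint8, red, green, blue; 480x640 float32, mm along the optical axis (not along the pixel's ray), 0 where there is no reading.
- camera_info(name): a dict with "fx", "fy", "cx", "cy" (pixels), "camera_from_world" (4x4, takes a point from world to camera coordinates). Camera axes: x right, y down, z forward; pixel columns grow to the right and rows downward; lengths in mm; the calibration is good to about 2 mm. A picture is of the moment at which its call begins: read the wrist's pose just before it. camera_info takes no time and is no camera call; for the wrist camera it gives the pose at the moment of the call.
- finish_job(): hands the job in; it is judged then, once.
The state is a dict: "time_s": time; "joints": joint angles; "dq": joint speeds; "joint_torque": joint torques, N m; "eef_pos": TCP position; "tool_rot": TCP orientation; "wrist_force": force on the tool from outside, world axes, zero at the start; "torque": the same for the moment, N m; "grip_width": finger opening in mm; "grasp_force": force on a finger pad.
Only numpy, scipy, OpenCV 4.12 (cv2) and the standard library are available. Lean on these libraries where they do the work, as an engineer would, in place of code of your own. Each camera call takes 0.05 s, during which the arm holds its last target. There are 200 camera calls.

## Working session

There is one attempt and no reset: what is moved stays moved. The work goes in short steps, Python scripts to look and compute and a shell command to move; the robot and the scene stay as the last step left them, time stands still between calls to the robot, and variables do not carry over. Pictures are saved under pics/ and viewed, at most 14 in all, crops included, and the job is handed in when it is done.

```bash
mkdir -p pics; cat > h.py <<'E'
import numpy as np, cv2
from bench import sense,get_image,camera_info,grasp_offset
from scipy.spatial.transform import Rotation as R
def snap(n,f=None):
    c=camera_info(n); p,d=get_image(n)
    if f: cv2.imwrite('pics/'+f,cv2.cvtColor(p,cv2.COLOR_RGB2BGR))
    return p,d,c
def world(d,c):
    v,u=np.mgrid[:480,:640]
    P=np.stack([(u-c['cx'])/c['fx']*d,(v-c['cy'])/c['fy']*d,d],-1)
    M=np.linalg.inv(np.array(c['camera_from_world'])); W=P@M[:3,:3].T+M[:3,3]
    W[d<=0]=np.nan
    return W
def ray(u,v,z,c):
    M=np.linalg.inv(np.array(c['camera_from_world']))
    r=M[:3,:3]@np.array([(u-c['cx'])/c['fx'],(v-c['cy'])/c['fy'],1]); o=M[:3,3]
    return o+r*(z-o[2])/r[2]
E
python3 - <<'E'
from h import *
for n in('top','scene'):
    p,d,c=snap(n,n+'0.png'); np.savez(n+'0',p=p,d=d); print(c['fx'],np.round(np.linalg.inv(np.array(c['camera_from_world'])),3).tolist(),(d>0).mean())
print(sense())
E
```

```text
450.2454887061855 [[0.022, -0.987, 0.157, 357.703], [-1.0, -0.024, -0.01, 15.744], [0.013, -0.156, -0.988, 1156.633], [0.0, 0.0, 0.0, 1.0]] 0.9961848958333334
542.1339580507879 [[0.633, 0.591, -0.5, 1072.843], [0.774, -0.474, 0.42, -470.365], [0.011, -0.653, -0.757, 967.715], [0.0, 0.0, 0.0, 1.0]] 0.9960123697916666
{'time_s': 0.1, 'joints': array([ 1.15441702e+00,  3.00417753e-01,  1.52148160e+00,  4.17239072e-05,
        1.32068770e+00, -6.65411392e-02]), 'dq': array([ 0.00059113, -0.0021283 , -0.00124417, -0.00139117,  0.00037532,
       -0.00066875]), 'joint_torque': array([ 1.36921226e-03, -5.32641757e+01, -3.53286695e+01,  7.09125423e-02,
        2.35050183e-02, -4.95732445e-05]), 'eef_pos': array([188.38449663, 516.50098472, 204.95767177]), 'tool_rot': array([ 1.74033530e-01,  9.84739602e-01, -4.77941593e-04, -1.38514347e-04]), 'wrist_force': array([ 0.44410368,  0.88784826, -0.70536308]), 'torque': array([-0.02325093,  0.00795947, -0.05593363]), 'grasp_force': 0.0, 'grip_width': 93.71078100011142}
```

View pics/top0.png

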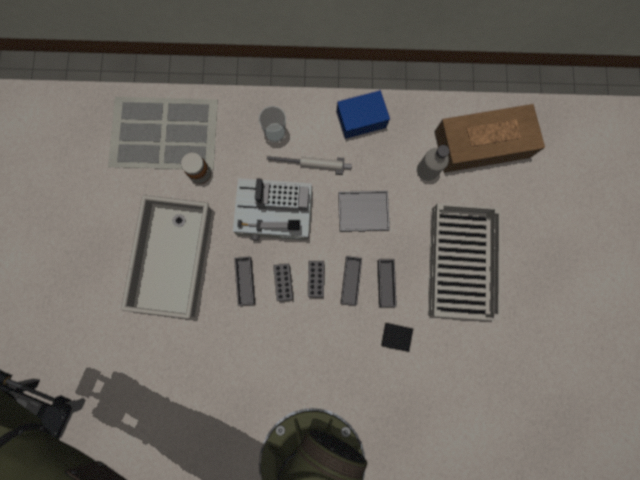

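View pics/scene0.png

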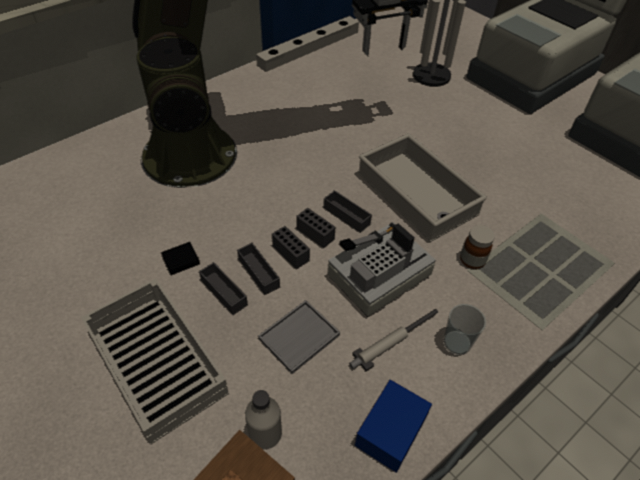

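The top view shows the shaker near (273,209), with its pad at (294,226) and jaw tab at (259,192). The tray is at (363,211), the tub at (168,258) and the crate at (465,263). The troughs are at (245,281), (351,281) and (387,283), and the racks at (283,282) and (316,280). Next I'll measure their poses from depth.

```bash
cat >> h.py <<'E'
def comps(p,d,c,zlo,zhi,box,amin=60):
    """minAreaRect in world xy of components with zlo<z<zhi in box x0,x1,y0,y1"""
    W=world(d,c); x,y,z=W[...,0],W[...,1],W[...,2]
    m=((z>zlo)&(z<zhi)&(x>box[0])&(x<box[1])&(y>box[2])&(y<box[3])).astype(np.uint8)
    n,l,s,_=cv2.connectedComponentsWithStats(m,connectivity=4); out=[]
    for i in range(1,n):
        if s[i,4]<amin: continue
        q=W[l==i]; (cx,cy),(w,h),a=cv2.minAreaRect(q[:,:2].astype(np.float32))
        if w<h: w,h,a=h,w,a-90
        a=(a+90)%180-90
        out.append((round(cx),round(cy),round(w),round(h),round(a,1),round(float(np.percentile(q[:,2],95))),s[i,4]))
    return out
E
python3 - <<'E'
from h import *
f=np.load('top0.npz');c=camera_info('top');p,d=f['p'],f['d']
print('bench small');[print(o) for o in comps(p,d,c,12,60,(200,420,-330,420))]
print('all');[print(o) for o in comps(p,d,c,6,200,(200,800,-500,500))]
for zr in((50,64),(66,90),(80,100),(95,115),(105,125),(135,170)):
    print(zr);[print(o) for o in comps(p,d,c,*zr,(380,560,0,240),8)]
print('tray')
[print(o) for o in comps(p,d,c,9,30,(400,560,-140,20),8)]
x=lambda a:print(a)
for n,(u,v) in dict(pad=(294,226),tab=(259,192),tabtop=(258,181),bench=(310,330)).items(): x((n,np.round(world(d,c)[v,u])))
im=cv2.cvtColor(p[160:250,220:330],cv2.COLOR_RGB2BGR); cv2.imwrite('pics/crop.png',cv2.resize(im,None,fx=6,fy=6,interpolation=cv2.INTER_CUBIC))
E
```

```text
bench small
(381, 299, 75, 5, -5.9, 45, np.int32(104))
(399, 176, 45, 40, 6.8, 35, np.int32(111))
(406, 79, 40, 32, -82.9, 49, np.int32(212))
(410, 0, 37, 20, -88.9, 49, np.int32(143))
(403, -84, 40, 38, 84.5, 36, np.int32(86))
(400, -179, 41, 40, -88.6, 36, np.int32(116))
(389, -294, 60, 16, -2.6, 60, np.int32(158))
(306, -205, 71, 60, 78.9, 24, np.int32(696))
all
(776, -377, 246, 75, -74.4, 137, np.int32(2533))
(717, 312, 59, 58, -56.4, 92, np.int32(664))
(746, 24, 222, 47, -89.0, 25, np.int32(624))
(613, 118, 199, 151, 87.5, 114, np.int32(4336))
(627, -121, 131, 107, -87.1, 17, np.int32(364))
(489, 370, 293, 170, -5.8, 67, np.int32(3141))
(496, -383, 282, 184, -2.6, 62, np.int32(2720))
(443, -88, 120, 41, -6.1, 36, np.int32(288))
(436, 181, 120, 41, 6.9, 36, np.int32(338))
(439, -178, 120, 41, 2.3, 36, np.int32(377))
(444, 1, 89, 37, 1.3, 49, np.int32(591))
(434, 83, 90, 40, 7.3, 49, np.int32(616))
(306, -205, 71, 60, 78.9, 24, np.int32(705))
(50, 64)
(554, 115, 186, 13, 89.1, 63, np.int32(314))
(66, 90)
(80, 100)
(95, 115)
(556, 58, 29, 6, 87.6, 113, np.int32(37))
(105, 125)
(556, 54, 21, 6, 89.8, 114, np.int32(27))
(135, 170)
tray
(499, -98, 16, 1, 84.3, 27, np.int32(8))
(487, -109, 22, 1, -4.6, 28, np.int32(10))
(460, -107, 19, 1, -5.6, 29, np.int32(9))
('pad', array([560.,  55., 111.]))
('tab', array([632., 137., 146.]))
('tabtop', array([656., 140., 151.]))
('bench', array([316.,  12.,   1.]))
```

View pics/crop.png

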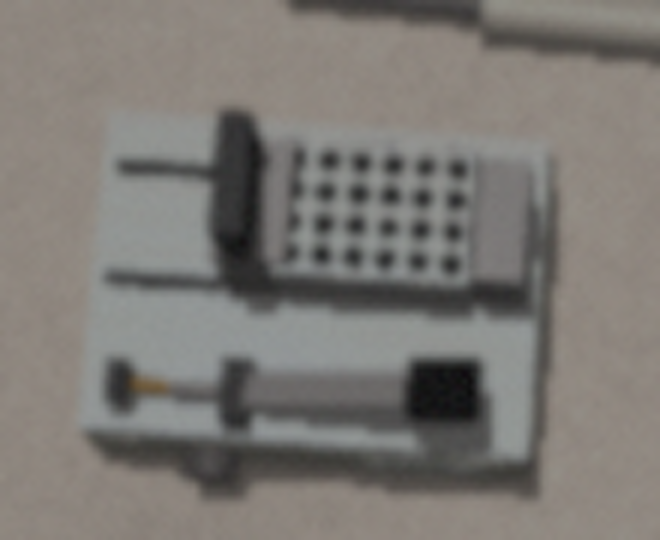

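The crop shows the lever along the bottom with its black pad at the right. The tab stands at the left of the block, with the jaw guides further left. I'll refine the shaker, tray and tab poses.

```bash
python3 - <<'E'
from h import *
f=np.load('top0.npz');c=camera_info('top');p,d=f['p'],f['d']
B=(500,740,0,240)
for zr in((50,68),(70,100),(100,107),(107,112),(108,118),(120,170),(142,170)):
    print(zr);[print(o) for o in comps(p,d,c,*zr,B,8)]
print('tray');[print(o) for o in comps(p,d,c,5,30,(540,720,-220,-30),8)]
print('tub');[print(o) for o in comps(p,d,c,40,80,(300,680,220,500),8)]
print('crate');[print(o) for o in comps(p,d,c,40,80,(300,680,-500,-270),8)]
W=world(d,c)
print(np.round(W[195,280:312:3]).tolist())
E
```

```text
(50, 68)
(619, 113, 189, 139, 87.5, 63, np.int32(2267))
(70, 100)
(613, 89, 125, 9, -89.9, 98, np.int32(148))
(572, 186, 22, 18, 81.4, 79, np.int32(41))
(570, 117, 90, 25, 88.4, 97, np.int32(222))
(100, 107)
(638, 73, 95, 57, 87.5, 107, np.int32(792))
(567, 67, 25, 13, -10.6, 107, np.int32(36))
(107, 112)
(650, 122, 14, 6, 39.6, 112, np.int32(13))
(620, 126, 13, 12, 75.7, 112, np.int32(21))
(566, 54, 24, 21, 1.5, 112, np.int32(71))
(108, 118)
(639, 133, 51, 29, -5.4, 116, np.int32(130))
(565, 54, 25, 21, 1.3, 114, np.int32(69))
(120, 170)
(640, 140, 49, 14, -3.0, 154, np.int32(174))
(142, 170)
(640, 140, 49, 14, -3.0, 154, np.int32(139))
tray
(627, -122, 134, 107, -87.1, 16, np.int32(409))
(651, -161, 11, 8, -2.4, 8, np.int32(10))
(646, -131, 13, 8, -70.2, 7, np.int32(11))
(631, -81, 14, 3, -12.6, 10, np.int32(9))
(611, -91, 8, 7, -70.3, 7, np.int32(9))
(610, -124, 24, 8, 83.2, 9, np.int32(16))
(590, -103, 10, 8, 2.1, 7, np.int32(11))
tub
(491, 370, 288, 170, -5.6, 68, np.int32(2024))
crate
(496, -372, 281, 164, -3.1, 63, np.int32(1481))
[[637.0, 91.0, 105.0], [637.0, 84.0, 105.0], [637.0, 77.0, 107.0], [638.0, 70.0, 103.0], [638.0, 63.0, 104.0], [638.0, 55.0, 105.0], [637.0, 48.0, 108.0], [638.0, 41.0, 106.0], [638.0, 34.0, 107.0], [637.0, 27.0, 109.0], [651.0, 20.0, 59.0]]
```

```bash
cat >> h.py <<'E'
def Rt(phi):  # tool down, tool y (closing line) at world angle phi deg
    a=np.radians(phi); y=np.array([np.cos(a),np.sin(a),0]); z=np.array([0,0,-1.]); return R.from_matrix(np.stack([np.cross(y,z),y,z],1))
def plan(*wps):
    """wps (x,y,z,phi): print shares for successive calls"""
    s=sense(); p=s['eef_pos']; r=R.from_quat(s['tool_rot'])
    for w in wps:
        t=np.array(w[:3],float); q=Rt(w[3]); rv=(r.inv()*q).as_rotvec(); dl=t-p
        n=max(1,int(np.ceil(np.abs(rv).max()/.5-1e-6)),int(np.ceil(np.linalg.norm(dl)/245)))
        for k in range(n):
            r2=r*R.from_rotvec(rv/n)
            print(w if k==0 else '',np.round(np.r_[r.inv().apply(dl/n)/250,rv/n/.5],3).tolist()); r=r2; p=p+dl/n
def st():
    s=sense(); a=R.from_quat(s['tool_rot']).as_matrix()[:,1]
    print(round(s['time_s'],2),np.round(s['eef_pos'],1),'phi',round(np.degrees(np.arctan2(a[1],a[0])),1),'F',np.round(s['wrist_force'],1),'w',round(s['grip_width'],1),'g',round(s['grasp_force'],1),'j6',round(s['joints'][5],2))
E
python3 -c "
from h import *
plan((566,53,200,87.5),(566,53,125,87.5))"
```

```text
(566, 53, 200, 87.5) [-0.685, -0.408, 0.007, -0.001, -0.0, -0.204]
 [-0.64, -0.476, 0.007, -0.001, -0.0, -0.204]
 [-0.588, -0.538, 0.007, -0.001, -0.0, -0.204]
(566, 53, 125, 87.5) [-0.0, 0.0, 0.3, -0.0, -0.0, 0.0]
```

```bash
python3 -m jog '[[[-0.12,-0.07,0,0,0,-0.04],[-0.28,-0.16,0,0,0,-0.08],[-0.45,-0.27,0,0,0,-0.13],[-0.6,-0.36,0,0,0,-0.18],[-0.685,-0.408,0.007,0,0,-0.204]]]' 0 20
python3 -m jog '[[[-0.12,-0.09,0,0,0,-0.04],[-0.27,-0.2,0,0,0,-0.08],[-0.43,-0.32,0,0,0,-0.13],[-0.57,-0.42,0,0,0,-0.18],[-0.64,-0.476,0.007,0,0,-0.204]]]'
python3 -m jog '[[[-0.12,-0.11,0,0,0,-0.04],[-0.27,-0.24,0,0,0,-0.08],[-0.42,-0.38,0,0,0,-0.13],[-0.54,-0.49,0,0,0,-0.18],[-0.588,-0.538,0.007,0,0,-0.204]]]'
python3 -c "
from h import *
st();plan((566,53,125,87.5),(566,53,80,87.5))"
```

```text
time_s: 0.72
eef_pos: [315.4, 360.6, 203.7]
tool_rot: [0.124, 0.992, -0.0, 0.0]
wrist_force: [0.3, 0.2, 0.1]
grip_width: 47.5
grasp_force: 0.0
time_s: 1.35
eef_pos: [441.3, 205.9, 201.7]
tool_rot: [0.073, 0.997, -0.0, -0.0]
wrist_force: [0.4, 0.4, -0.3]
grip_width: 0.9
grasp_force: 0.0
time_s: 1.98
eef_pos: [566.9, 51.6, 199.6]
tool_rot: [0.023, 1.0, -0.0, -0.0]
wrist_force: [-0.2, -0.0, -0.1]
grip_width: 1.0
grasp_force: 0.0
1.98 [566.9  51.6 199.6] phi 87.4 F [-0.2 -0.  -0.1] w 1.0 g 0.0 j6 -1.5
(566, 53, 125, 87.5) [0.004, 0.005, 0.298, -0.0, -0.002, -0.003]
(566, 53, 80, 87.5) [-0.0, 0.0, 0.18, -0.0, -0.0, 0.0]
```

```bash
python3 -m jog '[[[0.003,0.005,0.06,0,0,0],[0.003,0.005,0.15,0,0,0],[0.003,0.005,0.25,0,0,0],[0.003,0.005,0.3,0,0,0],[0.003,0.005,0.3,0,0,0]]]'
python3 -m jog '[[[0,0,0.04,0,0,0],[0,0,0.08,0,0,0],[0,0,0.12,0,0,0],[0,0,0.15,0,0,0],[0,0,0.17,0,0,0]]]'
python3 -m jog '[[[0,0,0.006,0,0,0],[0,0,0.006,0,0,0],[0,0,0.006,0,0,0],[0,0,-0.1,0,0,0],[0,0,-0.3,0,0,0]]]' 
python3 -m jog '[[[0,0,-0.1,0,0,0],[0,0.2,-0.18,0,0,0],[0,0.4,-0.18,0,0,0],[0,0.6,-0.18,0,0,0],[0,0.8,-0.18,0,0,0]]]' 0.45
python3 - <<'E'
from h import *
st();p,d,c=snap('top','t1.png')
for zr in((66,100),(100,107),(108,118),(142,165)):
    print(zr);[print(o) for o in comps(p,d,c,*zr,(500,740,0,160),8)]
E
```

```text
time_s: 2.6
eef_pos: [564.8, 55.2, 124.5]
tool_rot: [0.022, 1.0, -0.0, -0.001]
wrist_force: [-0.2, 0.4, -0.1]
grip_width: 0.6
grasp_force: 0.0
time_s: 3.22
eef_pos: [565.4, 54.5, 82.1]
tool_rot: [0.022, 1.0, 0.0, -0.0]
wrist_force: [-3.4, -1.9, 20.9]
grip_width: 0.4
grasp_force: 11.0
time_s: 3.85
eef_pos: [564.7, 54.4, 157.0]
tool_rot: [0.022, 1.0, -0.0, -0.002]
wrist_force: [0.9, 0.6, 1.2]
grip_width: 0.3
grasp_force: 0.0
time_s: 4.47
eef_pos: [574.2, 255.9, 202.6]
tool_rot: [0.022, 1.0, 0.0, 0.0]
wrist_force: [0.3, -0.4, 0.4]
grip_width: 41.7
grasp_force: 0.0
4.47 [574.2 255.9 202.6] phi 87.5 F [ 0.3 -0.4  0.4] w 41.7 g 0.0 j6 -1.17
(66, 100)
(613, 88, 123, 10, -88.3, 99, np.int32(160))
(568, 98, 123, 26, 87.7, 84, np.int32(372))
(100, 107)
(638, 75, 100, 57, 87.1, 107, np.int32(780))
(108, 118)
(639, 126, 50, 16, -4.3, 116, np.int32(125))
(142, 165)
(640, 140, 49, 14, -2.4, 154, np.int32(139))
```

The lever is down. Next is the tab.

```bash
python3 -c "
from h import *
plan((640,140,205,87.5),(640,140,124,87.5),(642,190,124,87.5))"
```

```text
(640, 140, 205, 87.5) [-0.285, -0.473, -0.012, 0.003, -0.001, 0.006]
(640, 140, 124, 87.5) [0.0, -0.0, 0.324, 0.0, 0.0, 0.0]
(642, 190, 124, 87.5) [0.001, 0.2, 0.0, 0.0, -0.0, 0.0]
```

```bash
python3 -m jog '[[[-0.06,-0.09,0,0,0,0],[-0.14,-0.23,0,0,0,0],[-0.22,-0.37,0,0,0,0],[-0.285,-0.473,-0.01,0.003,0,0.005],[-0.285,-0.473,-0.01,0.003,0,0.005]]]'
python3 -m jog '[[[0,0,0.06,0,0,0],[0,0,0.15,0,0,0],[0,0,0.25,0,0,0],[0,0,0.324,0,0,0],[0,0,0.324,0,0,0]]]'
python3 -m jog '[[[0,0,0,0,0,0],[0,0,0,0,0,0],[0,0,0,0,0,0],[0,0,0,0,0,0],[0,0,0,0,0,0]]]' 0 30
python3 -m jog '[[[0,0.03,0,0,0,0],[0,0.06,0,0,0,0],[0,0.09,0,0,0,0],[0,0.12,0,0,0,0],[0,0.15,0,0,0,0]]]'
python3 -m jog '[[[0,0.015,0,0,0,0],[0,0.03,0,0,0,0],[0,0.04,0,0,0,0],[0,0.045,0,0,0,0],[0,0.05,0,0,0,0]]]'
```

```text
time_s: 5.15
eef_pos: [641.0, 131.3, 204.8]
tool_rot: [0.024, 1.0, -0.001, -0.0]
wrist_force: [0.2, -0.8, -0.2]
grip_width: 42.7
grasp_force: 0.0
time_s: 5.78
eef_pos: [639.4, 133.4, 122.4]
tool_rot: [0.023, 1.0, -0.001, -0.001]
wrist_force: [-0.3, -0.3, 0.5]
grip_width: 42.5
grasp_force: 0.0
time_s: 6.4
eef_pos: [641.0, 139.1, 125.3]
tool_rot: [0.022, 1.0, 0.004, 0.002]
wrist_force: [8.4, 37.9, -5.0]
grip_width: 13.6
grasp_force: 30.0
time_s: 7.02
eef_pos: [642.4, 169.8, 125.2]
tool_rot: [0.024, 1.0, -0.001, 0.001]
wrist_force: [-3.0, -5.1, 6.2]
grip_width: 13.6
grasp_force: 30.0
time_s: 7.65
eef_pos: [643.0, 182.3, 125.2]
tool_rot: [0.024, 1.0, -0.001, 0.001]
wrist_force: [-1.7, -3.6, 6.3]
grip_width: 13.9
grasp_force: 30.0
```

```bash
python3 -m jog '[[[0,0.01,0,0,0,0],[0,0.02,0,0,0,0],[0,0.025,0,0,0,0],[0,0.03,0,0,0,0],[0,0.03,0,0,0,0]]]'; python3 -m jog '[[[0,0.003,0,0,0,0],[0,0.006,0,0,0,0],[0,0.009,0,0,0,0],[0,0.012,0,0,0,0],[0,0.012,0,0,0,0]]]'
```

```text
time_s: 8.28
eef_pos: [643.3, 189.4, 125.2]
tool_rot: [0.024, 1.0, -0.001, 0.0]
wrist_force: [-3.6, -5.5, 6.6]
grip_width: 14.0
grasp_force: 30.0
time_s: 8.9
eef_pos: [643.3, 189.6, 125.1]
tool_rot: [0.024, 1.0, -0.003, -0.0]
wrist_force: [-7.0, -22.5, 10.2]
grip_width: 14.0
grasp_force: 30.0
```

```bash
python3 -m jog '[[[0,-0.01,0,0,0,0],[0,-0.01,0,0,0,0],[0,-0.01,0,0,0,0],[0,-0.01,0,0,0,0],[0,-0.01,0,0,0,0]]]' 0.4
python3 -m jog '[[[0,0,-0.06,0,0,0],[0,0,-0.15,0,0,0],[0,0,-0.25,0,0,0],[0,0,-0.32,0,0,0],[0,0,-0.32,0,0,0]]]' 0.8
python3 -m jog '[[[0,0.2,0,0,0,0],[0,0.4,0,0,0,0],[0,0.6,0,0,0,0],[0,0.6,0,0,0,0],[0,0.6,0,0,0,0]]]'
python3 - <<'E'
from h import *
st();p,d,c=snap('top','t2.png')
for zr in((66,90),(98,110),(108,118),(142,165)):
    print(zr);[print(o) for o in comps(p,d,c,*zr,(500,740,0,230),8)]
plan((638,88,205,0),(638,88,76,-2.5))
E
```

```text
time_s: 9.52
eef_pos: [643.0, 191.0, 124.1]
tool_rot: [0.023, 1.0, -0.001, -0.0]
wrist_force: [0.0, 0.3, 0.6]
grip_width: 37.6
grasp_force: 0.0
time_s: 10.15
eef_pos: [643.4, 191.0, 205.8]
tool_rot: [0.023, 1.0, -0.0, 0.001]
wrist_force: [0.1, -0.8, -0.5]
grip_width: 75.0
grasp_force: 0.0
time_s: 10.78
eef_pos: [649.8, 340.2, 202.8]
tool_rot: [0.023, 1.0, -0.001, -0.001]
wrist_force: [-0.3, -0.4, 0.2]
grip_width: 75.1
grasp_force: 0.0
10.78 [649.8 340.2 202.8] phi 87.3 F [-0.3 -0.4  0.2] w 75.1 g 0.0 j6 -1.09
(66, 90)
(618, 188, 21, 7, -71.8, 89, np.int32(25))
(611, 89, 77, 2, 87.0, 88, np.int32(67))
(611, 38, 20, 2, 81.8, 88, np.int32(19))
(570, 117, 160, 27, 87.1, 84, np.int32(433))
(98, 110)
(638, 77, 103, 57, 87.5, 108, np.int32(955))
(618, 187, 14, 2, -89.9, 108, np.int32(8))
(108, 118)
(640, 176, 54, 23, -17.8, 115, np.int32(126))
(142, 165)
(643, 189, 49, 14, -2.8, 154, np.int32(142))
(638, 88, 205, 0) [0.0, -0.252, -0.001, -0.001, 0.0, 0.762]
 [-0.094, -0.234, -0.001, -0.001, 0.0, 0.762]
 [-0.174, -0.182, -0.001, -0.001, 0.0, 0.762]
 [-0.229, -0.105, -0.002, -0.001, 0.0, 0.762]
(638, 88, 76, -2.5) [-0.0, -0.0, 0.516, -0.0, 0.0, 0.087]
```

View pics/t2.png

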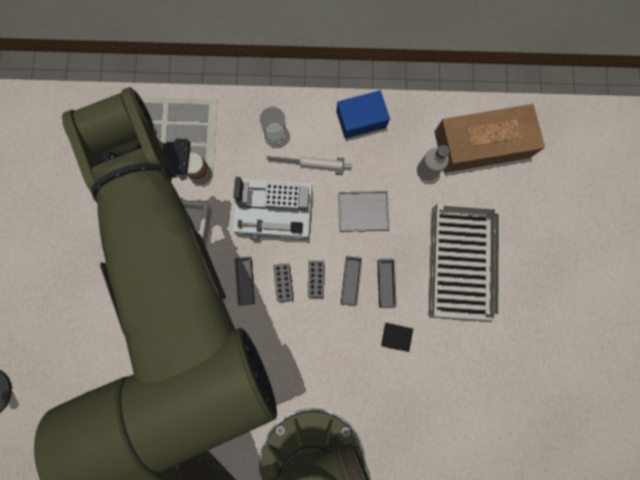

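The jaw is open at about 0.050, with the tab at pixel (240,190) and the block uncovered. The brake arm is lying flat. Next I go to the block.

```bash
python3 -m jog '[[[0,-0.05,0,0,0,0.15],[0,-0.11,0,0,0,0.32],[0,-0.17,0,0,0,0.5],[0,-0.23,0,0,0,0.67],[0,-0.252,0,0,0,0.762]]]'
python3 -m jog '[[[-0.02,-0.05,0,0,0,0.15],[-0.04,-0.1,0,0,0,0.32],[-0.06,-0.16,0,0,0,0.5],[-0.085,-0.21,0,0,0,0.67],[-0.094,-0.234,0,0,0,0.762]]]'
python3 -m jog '[[[-0.03,-0.04,0,0,0,0.15],[-0.07,-0.08,0,0,0,0.32],[-0.11,-0.12,0,0,0,0.5],[-0.15,-0.16,0,0,0,0.67],[-0.174,-0.182,0,0,0,0.762]]]'
python3 -m jog '[[[-0.05,-0.02,0,0,0,0.15],[-0.1,-0.05,0,0,0,0.32],[-0.16,-0.07,0,0,0,0.5],[-0.229,-0.105,0,0,0,0.7],[-0.229,-0.105,0,0,0,0.8]]]'
python3 -c "
from h import *
st();plan((638,87,125,-2.5),(638,87,76,-2.5))"
```

```text
time_s: 11.45
eef_pos: [647.3, 275.5, 204.3]
tool_rot: [0.214, 0.977, -0.001, 0.0]
wrist_force: [0.7, 0.3, -0.7]
grip_width: 74.9
grasp_force: 0.0
time_s: 12.08
eef_pos: [644.3, 213.0, 204.3]
tool_rot: [0.395, 0.919, -0.001, 0.0]
wrist_force: [0.2, 0.0, -0.5]
grip_width: 75.4
grasp_force: 0.0
time_s: 12.7
eef_pos: [641.3, 151.0, 204.3]
tool_rot: [0.561, 0.828, -0.001, 0.0]
wrist_force: [0.1, -0.3, 0.7]
grip_width: 75.4
grasp_force: 0.0
time_s: 13.32
eef_pos: [638.2, 87.8, 204.4]
tool_rot: [0.715, 0.699, -0.001, 0.001]
wrist_force: [-0.5, -0.1, 0.5]
grip_width: 75.4
grasp_force: 0.0
13.32 [638.2  87.8 204.4] phi -1.3 F [-0.5 -0.1  0.5] w 75.4 g 0.0 j6 0.1
(638, 87, 125, -2.5) [-0.003, -0.001, 0.318, 0.0, 0.003, 0.044]
(638, 87, 76, -2.5) [-0.0, 0.0, 0.196, -0.0, -0.0, -0.0]
```

```bash
python3 -m jog '[[[0,0,0.06,0,0,0.04],[0,0,0.15,0,0,0.04],[-0.002,0,0.24,0,0,0.04],[-0.002,0,0.32,0,0,0.04],[-0.002,0,0.32,0,0,0.04]]]'
python3 -m jog '[[[0,0,0.04,0,0,0],[0,0,0.08,0,0,0],[0,0,0.13,0,0,0],[0,0,0.17,0,0,0],[0,0,0.194,0,0,0]]]'
python3 -m jog '[[[0,0,0,0,0,0],[0,0,0,0,0,0],[0,0,0,0,0,0],[0,0,0,0,0,0],[0,0,0,0,0,0]]]' 0 50
python3 -m jog '[[[0,0,-0.01,0,0,0],[0,0,-0.03,0,0,0],[0,0,-0.06,0,0,0],[0,0,-0.09,0,0,0],[0,0,-0.12,0,0,0]]]'
python3 -m jog '[[[0,0,-0.03,0,0,0],[0,0,-0.06,0,0,0],[0,0,-0.1,0,0,0],[0,0,-0.14,0,0,0],[0,0,-0.15,0,0,0]]]'
python3 -c "
from h import *
st();plan((627,-122,145,3),(627,-122,70,3),(627,-122,22,3))"
```

```text
time_s: 13.95
eef_pos: [637.2, 88.6, 121.9]
tool_rot: [0.72, 0.694, -0.002, -0.001]
wrist_force: [0.5, -0.3, -0.1]
grip_width: 75.2
grasp_force: 0.0
time_s: 14.58
eef_pos: [638.0, 88.3, 74.9]
tool_rot: [0.721, 0.693, -0.001, 0.0]
wrist_force: [0.3, 0.7, -0.8]
grip_width: 75.6
grasp_force: 0.0
time_s: 15.2
eef_pos: [638.4, 88.4, 76.2]
tool_rot: [0.721, 0.693, -0.0, 0.001]
wrist_force: [-1.6, -0.4, 3.4]
grip_width: 55.9
grasp_force: 50.0
time_s: 15.82
eef_pos: [638.3, 88.4, 106.4]
tool_rot: [0.721, 0.693, -0.0, 0.001]
wrist_force: [-0.6, 0.3, -4.4]
grip_width: 55.8
grasp_force: 50.0
time_s: 16.45
eef_pos: [638.5, 88.5, 144.3]
tool_rot: [0.721, 0.693, -0.0, 0.001]
wrist_force: [0.5, 0.9, -4.6]
grip_width: 55.9
grasp_force: 50.0
16.45 [638.5  88.5 144.3] phi -2.2 F [ 0.5  0.9 -4.6] w 55.9 g 50.0 j6 0.12
(627, -122, 145, 3) [-0.843, -0.014, -0.002, 0.002, 0.003, -0.182]
(627, -122, 70, 3) [-0.0, -0.0, 0.3, -0.0, -0.0, 0.0]
(627, -122, 22, 3) [0.0, 0.0, 0.192, -0.0, 0.0, 0.0]
```

```bash
python3 -m jog '[[[-0.05,0,0,0,0,-0.02],[-0.12,0,0,0,0,-0.04],[-0.22,-0.004,0,0,0,-0.06],[-0.32,-0.006,0,0,0,-0.08],[-0.42,-0.007,0,0,0,-0.09]]]'
python3 -m jog '[[[-0.1,0,0,0,0,-0.02],[-0.2,0.01,0,0,0,-0.04],[-0.3,0.015,0,0,0,-0.06],[-0.38,0.02,0,0,0,-0.08],[-0.42,0.01,0,0,0,-0.09]]]'
python3 -c "
from h import *
st();plan((627,-122,70,3),(627,-122,21,3))"
```

```text
time_s: 17.08
eef_pos: [632.0, -18.5, 143.1]
tool_rot: [0.705, 0.709, -0.001, 0.0]
wrist_force: [0.5, -1.2, -5.4]
grip_width: 55.6
grasp_force: 50.0
time_s: 17.7
eef_pos: [635.1, -123.4, 143.1]
tool_rot: [0.689, 0.725, -0.001, 0.0]
wrist_force: [-0.3, 0.7, -3.7]
grip_width: 55.8
grasp_force: 50.0
17.7 [ 635.1 -123.4  143.1] phi 2.9 F [-0.3  0.7 -3.7] w 55.8 g 50.0 j6 -0.3
(627, -122, 70, 3) [0.007, -0.032, 0.293, -0.002, 0.003, -0.004]
(627, -122, 21, 3) [-0.0, -0.0, 0.196, 0.0, -0.0, 0.0]
```

```bash
python3 -m jog '[[[0.006,-0.03,0.04,0,0,0],[0.006,-0.03,0.11,0,0,0],[0.006,-0.03,0.18,0,0,0],[0.006,-0.03,0.25,0,0,0],[0.006,-0.03,0.29,0,0,0]]]'
python3 -m jog '[[[0,0,0.04,0,0,0],[0,0,0.08,0,0,0],[0,0,0.12,0,0,0],[0,0,0.16,0,0,0],[0,0,0.184,0,0,0]]]'
python3 -m jog '[[[0,0,0.004,0,0,0],[0,0,0.008,0,0,0],[0,0,0.012,0,0,0],[0,0,0.012,0,0,0],[0,0,0.012,0,0,0]]]'
```

```text
time_s: 18.32
eef_pos: [627.7, -120.1, 69.3]
tool_rot: [0.689, 0.725, -0.001, -0.0]
wrist_force: [-0.4, 0.7, -4.7]
grip_width: 55.7
grasp_force: 50.0
time_s: 18.95
eef_pos: [627.9, -120.4, 24.3]
tool_rot: [0.689, 0.725, -0.001, 0.0]
wrist_force: [0.1, 0.1, -4.4]
grip_width: 55.7
grasp_force: 50.0
time_s: 19.58
eef_pos: [628.1, -120.5, 22.2]
tool_rot: [0.689, 0.725, -0.001, 0.001]
wrist_force: [0.2, -0.8, -4.2]
grip_width: 56.0
grasp_force: 50.0
```

Still 2 mm above the floor, so I'll lower until contact, release and raise.

```bash
python3 -m jog '[[[0,0,0.003,0,0,0],[0,0,0.006,0,0,0],[0,0,0.009,0,0,0],[0,0,0.009,0,0,0],[0,0,0.009,0,0,0]]]'
python3 -m jog '[[[0,0,0,0,0,0],[0,0,0,0,0,0],[0,0,0,0,0,0],[0,0,0,0,0,0],[0,0,0,0,0,0]]]' 0.74
python3 -m jog '[[[0,0,-0.06,0,0,0],[0,0,-0.2,0,0,0],[0,0,-0.36,0,0,0],[0,0,-0.52,0,0,0],[0,0,-0.62,0,0,0]]]' 
python3 -c "
from h import *
st();plan((440,-88,180,84))"
```

```text
time_s: 20.2
eef_pos: [628.1, -120.5, 20.3]
tool_rot: [0.689, 0.725, -0.001, 0.001]
wrist_force: [-5.5, 1.5, 5.7]
grip_width: 55.9
grasp_force: 50.0
time_s: 20.82
eef_pos: [628.1, -120.5, 19.8]
tool_rot: [0.689, 0.725, -0.001, 0.001]
wrist_force: [0.4, 0.6, 0.9]
grip_width: 69.5
grasp_force: 0.0
time_s: 21.45
eef_pos: [628.5, -120.3, 178.4]
tool_rot: [0.689, 0.725, 0.0, 0.002]
wrist_force: [-0.7, 0.3, 0.1]
grip_width: 69.4
grasp_force: 0.0
21.45 [ 628.5 -120.3  178.4] phi 3.0 F [-0.7  0.3  0.1] w 69.4 g 0.0 j6 -0.3
(440, -88, 180, 84) [0.056, -0.249, -0.003, 0.001, 0.003, -0.943]
 [0.163, -0.196, -0.003, 0.001, 0.003, -0.943]
 [0.234, -0.101, -0.003, 0.001, 0.003, -0.943]
```

```bash
python3 -m jog '[[[0.01,-0.05,-0.03,0,0,-0.2],[0.02,-0.1,-0.06,0,0,-0.4],[0.03,-0.15,-0.1,0,0,-0.6],[0.045,-0.2,-0.13,0,0,-0.8],[0.056,-0.249,-0.15,0,0,-0.943]]]'
python3 -m jog '[[[0.03,-0.04,-0.03,0,0,-0.2],[0.06,-0.08,-0.06,0,0,-0.4],[0.1,-0.12,-0.07,0,0,-0.6],[0.13,-0.16,-0.07,0,0,-0.8],[0.163,-0.196,-0.07,0,0,-0.943]]]'
python3 -m jog '[[[0.04,-0.02,0,0,0,-0.2],[0.09,-0.04,0,0,0,-0.4],[0.14,-0.06,0,0,0,-0.6],[0.19,-0.08,0,0,0,-0.8],[0.234,-0.101,0,0,0,-0.943]]]'
python3 - <<'E'
from h import *
st()
for n in('top','wrist'):
    p,d,c=snap(n,n+'3.png')
    print(n,'small');[print(o) for o in comps(p,d,c,6,60,(300,540,-270,260))]
    print('tray');[print(o) for o in comps(p,d,c,35,70,(540,700,-220,-30))]
E
```

```text
time_s: 22.08
eef_pos: [564.8, -109.3, 213.9]
tool_rot: [0.499, 0.867, -0.0, 0.001]
wrist_force: [0.3, 0.0, 0.4]
grip_width: 69.4
grasp_force: 0.0
time_s: 22.7
eef_pos: [501.9, -98.5, 231.0]
tool_rot: [0.283, 0.959, -0.001, 0.001]
wrist_force: [0.8, 0.4, -0.3]
grip_width: 69.5
grasp_force: 0.0
time_s: 23.32
eef_pos: [439.1, -87.7, 230.9]
tool_rot: [0.051, 0.999, -0.001, 0.001]
wrist_force: [0.2, -0.2, 1.0]
grip_width: 69.4
grasp_force: 0.0
23.32 [439.1 -87.7 230.9] phi 84.2 F [ 0.2 -0.2  1. ] w 69.4 g 0.0 j6 -1.75
top small
(436, 180, 120, 41, 7.1, 36, np.int32(335))
(444, 1, 89, 37, 1.4, 49, np.int32(456))
(435, 82, 90, 42, 7.1, 49, np.int32(621))
(403, -178, 48, 40, -1.7, 36, np.int32(118))
tray
(629, -121, 80, 58, -87.1, 52, np.int32(708))
wrist small
(314, -208, 71, 42, 79.0, 22, np.int32(2568))
(436, 178, 121, 42, 6.9, 35, np.int32(4707))
(434, 81, 90, 41, 7.4, 48, np.int32(4545))
(442, -90, 120, 40, -5.9, 36, np.int32(1411))
(439, -180, 120, 41, 1.9, 35, np.int32(2362))
(444, -1, 90, 40, 0.7, 48, np.int32(3809))
(539, 155, 22, 2, 89.1, 45, np.int32(150))
tray
(603, -122, 82, 23, 81.9, 51, np.int32(1155))
```

View pics/wrist3.png

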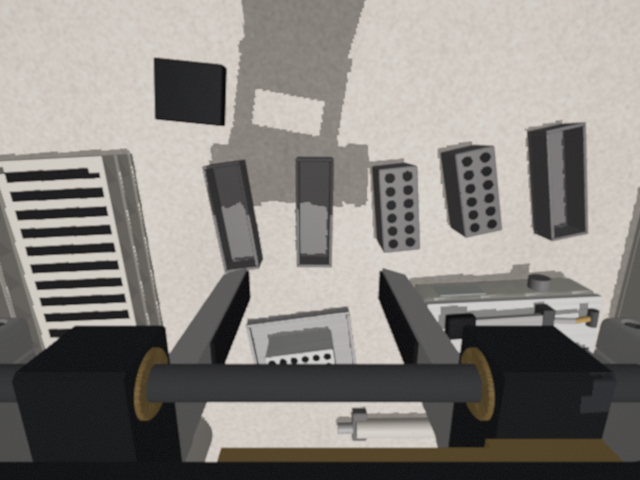

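The wrist view shows all five items undisturbed, with the block flat in the tray. The target trough is at pixel (232,215).

```bash
python3 -c "
from h import *
plan((442,-89,60,84),(442,-89,9,84));print();plan((442,-89,9,84),(442,-89,110,84),(426,406,110,84.4),(426,406,16,84.4))"
```

```text
(442, -89, 60, 84) [-0.011, -0.003, 0.684, -0.004, 0.003, 0.002]
(442, -89, 9, 84) [-0.0, -0.0, 0.204, 0.0, -0.0, 0.0]

(442, -89, 9, 84) [-0.011, -0.002, 0.888, -0.004, 0.003, 0.002]
(442, -89, 110, 84) [0.0, 0.0, -0.404, 0.0, -0.0, 0.0]
(426, 406, 110, 84.4) [0.09, 0.654, -0.0, 0.0, 0.0, -0.005]
 [0.089, 0.654, -0.0, 0.0, 0.0, -0.005]
 [0.087, 0.655, -0.0, 0.0, 0.0, -0.005]
(426, 406, 16, 84.4) [0.0, -0.0, 0.376, -0.0, -0.0, 0.0]
```

```bash
python3 -m jog '[[[-0.01,0,0.13,0,0,0],[-0.01,0,0.3,0,0,0],[-0.01,-0.002,0.47,0,0,0],[-0.01,-0.002,0.62,-0.004,0.003,0],[-0.01,-0.002,0.68,-0.004,0.003,0]]]' 0.64
python3 -m jog '[[[0,0,0.05,0,0,0],[0,0,0.1,0,0,0],[0,0,0.15,0,0,0],[0,0,0.19,0,0,0],[0,0,0.2,0,0,0]]]'
python3 -m jog '[[[0,0,0,0,0,0],[0,0,0,0,0,0],[0,0,0,0,0,0],[0,0,0,0,0,0],[0,0,0,0,0,0]]]' 0 20
python3 -m jog '[[[0,0,-0.04,0,0,0],[0,0,-0.13,0,0,0],[0,0,-0.24,0,0,0],[0,0,-0.35,0,0,0],[0,0,-0.4,0,0,0]]]'
python3 -m jog '[[[0.01,0.08,0,0,0,0],[0.03,0.22,0,0,0,0],[0.05,0.37,0,0,0,0],[0.07,0.52,0,0,0,0],[0.09,0.654,0,0,0,0]]]'
python3 -m jog '[[[0.02,0.14,0,0,0,0],[0.04,0.28,0,0,0,0],[0.06,0.42,0,0,0,0],[0.07,0.55,0,0,0,0],[0.089,0.654,0,0,0,0]]]'
python3 -c "
from h import *
st();plan((426,406,110,84.4),(426,406,16,84.4))"
```

```text
time_s: 24.05
eef_pos: [441.8, -88.8, 58.6]
tool_rot: [0.053, 0.999, 0.0, -0.002]
wrist_force: [1.5, 0.3, 0.5]
grip_width: 60.4
grasp_force: 0.0
time_s: 24.68
eef_pos: [441.7, -88.8, 9.2]
tool_rot: [0.052, 0.999, 0.0, -0.001]
wrist_force: [0.0, 0.3, 0.2]
grip_width: 60.2
grasp_force: 0.0
time_s: 25.3
eef_pos: [442.1, -88.9, 10.1]
tool_rot: [0.052, 0.999, 0.0, -0.0]
wrist_force: [-2.0, -0.1, 6.7]
grip_width: 39.5
grasp_force: 20.0
time_s: 25.92
eef_pos: [442.4, -89.0, 111.4]
tool_rot: [0.052, 0.999, 0.0, 0.0]
wrist_force: [0.2, -0.3, -1.0]
grip_width: 40.1
grasp_force: 20.0
time_s: 26.55
eef_pos: [436.3, 77.3, 109.6]
tool_rot: [0.052, 0.999, 0.0, -0.001]
wrist_force: [1.0, -0.1, -0.4]
grip_width: 39.8
grasp_force: 20.0
time_s: 27.18
eef_pos: [431.4, 242.1, 109.6]
tool_rot: [0.052, 0.999, 0.0, -0.001]
wrist_force: [0.2, -1.1, -0.3]
grip_width: 40.0
grasp_force: 20.0
27.18 [431.4 242.1 109.6] phi 84.0 F [ 0.2 -1.1 -0.3] w 40.0 g 20.0 j6 -1.03
(426, 406, 110, 84.4) [0.09, 0.65, -0.002, 0.0, -0.004, -0.013]
(426, 406, 16, 84.4) [0.0, 0.0, 0.376, -0.0, 0.0, -0.0]
```

```bash
python3 - <<'E'
from h import *
for n in('scene','top'):
    p,d,c=snap(n)
    print(n);[print(o) for o in comps(p,d,c,56,75,(300,680,250,500),30)]
    W=world(d,c); m=(abs(W[...,2]-5)<4)&(W[...,0]>330)&(W[...,0]<650)&(W[...,1]>260)&(W[...,1]<470)
    # inner floor seen, x-range in middle and y-range in middle
    q=W[m]; k=q[abs(q[:,1]-370)<8]; print('x',np.percentile(k[:,0],[1,99]).round()); k=q[abs(q[:,0]-490)<8]; print('y',np.percentile(k[:,1],[1,99]).round())
    print('crate');[print(o) for o in comps(p,d,c,56,75,(300,680,-500,-250),30)]
E
```

```text
scene
(490, 368, 291, 170, -5.8, 68, np.int32(1189))
(348, 338, 29, 12, -81.9, 67, np.int32(31))
x [360. 644.]
y [262. 447.]
crate
(495, -373, 284, 160, -2.6, 63, np.int32(1471))
top
(491, 370, 288, 169, -5.5, 68, np.int32(1149))
x [395. 626.]
y [427. 446.]
crate
(496, -373, 280, 163, -2.8, 63, np.int32(894))
```

```bash
python3 -m jog '[[[0.02,0.14,0,0,0,0],[0.04,0.28,0,0,0,0],[0.06,0.44,0,0,0,0],[0.08,0.58,0,0,0,-0.01],[0.09,0.648,0,0,0,-0.01]]]'
python3 -m jog '[[[0,0,0.06,0,0,0],[0,0,0.14,0,0,0],[0,0,0.24,0,0,0],[0,0,0.32,0,0,0],[0,0,0.36,0,0,0]]]'
python3 -c "
from h import *
st()"
```

```text
time_s: 27.9
eef_pos: [426.2, 405.0, 109.6]
tool_rot: [0.05, 0.999, -0.0, -0.001]
wrist_force: [0.4, -0.4, -0.1]
grip_width: 39.7
grasp_force: 20.0
time_s: 28.52
eef_pos: [425.9, 402.7, 18.3]
tool_rot: [0.05, 0.999, -0.001, -0.002]
wrist_force: [0.1, 0.2, -0.2]
grip_width: 39.7
grasp_force: 20.0
28.52 [425.9 402.7  18.3] phi 84.2 F [ 0.1  0.2 -0.2] w 39.7 g 20.0 j6 -0.78
```

```bash
python3 -m jog '[[[0,0,0.006,0,0,0],[0,0,0.01,0,0,0],[0,0,0.012,0,0,0],[0,0,0.012,0,0,0],[0,0,0.012,0,0,0]]]'
python3 -m jog '[[[0,0,0,0,0,0],[0,0,0,0,0,0],[0,0,0,0,0,0],[0,0,0,0,0,0],[0,0,0,0,0,0]]]' 0.53
python3 -m jog '[[[0,0,-0.06,0,0,0],[0,0,-0.2,0,0,0],[0,0,-0.36,0,0,0],[0,0,-0.52,0,0,0],[0,0,-0.65,0,0,0]]]'
python3 -c "
from h import *
st();plan((436,179,180,97))"
```

```text
time_s: 29.15
eef_pos: [426.3, 404.6, 17.4]
tool_rot: [0.05, 0.999, 0.0, -0.001]
wrist_force: [-0.5, -0.1, -0.2]
grip_width: 39.9
grasp_force: 20.0
time_s: 29.78
eef_pos: [426.2, 404.5, 17.1]
tool_rot: [0.05, 0.999, 0.0, -0.001]
wrist_force: [0.1, -0.1, -0.0]
grip_width: 49.6
grasp_force: 0.0
time_s: 30.4
eef_pos: [426.5, 404.5, 182.6]
tool_rot: [0.05, 0.999, 0.001, 0.0]
wrist_force: [-0.4, 1.0, -1.2]
grip_width: 49.8
grasp_force: 0.0
30.4 [426.5 404.5 182.6] phi 84.3 F [-0.4  1.  -1.2] w 49.8 g 0.0 j6 -0.78
(436, 179, 180, 97) [-0.128, -0.894, 0.009, 0.004, 0.001, -0.444]
```

```bash
python3 -m jog '[[[-0.02,-0.15,0,0,0,-0.08],[-0.05,-0.38,0,0,0,-0.18],[-0.08,-0.6,0,0,0,-0.3],[-0.12,-0.82,0,0,0,-0.4],[-0.128,-0.894,0,0.003,0,-0.444]]]' 0.64
python3 -m jog '[[[0,0,0,0,0,0],[0,0,0,0,0,0],[0,0,0,0,0,0],[0,0,0,0,0,0],[0,0,0,0,0,0]]]'
python3 - <<'E'
from h import *
st()
p,d,c=snap('wrist')
print('small');[print(o) for o in comps(p,d,c,6,60,(300,540,-270,260),200)]
p,d,c=snap('top')
print('tub');[print(o) for o in comps(p,d,c,28,48,(370,610,308,435),20)]
print('sm');[print(o) for o in comps(p,d,c,6,60,(300,540,-270,260),20)]
plan((436,179,60,97),(436,179,9,97))
E
```

```text
time_s: 31.02
eef_pos: [436.1, 176.5, 180.8]
tool_rot: [-0.06, 0.998, -0.0, 0.0]
wrist_force: [-0.0, -0.5, 0.4]
grip_width: 60.1
grasp_force: 0.0
time_s: 31.65
eef_pos: [435.9, 179.2, 179.4]
tool_rot: [-0.061, 0.998, -0.0, -0.001]
wrist_force: [-0.4, 1.1, -0.4]
grip_width: 60.4
grasp_force: 0.0
31.65 [435.9 179.2 179.4] phi 97.0 F [-0.4  1.1 -0.4] w 60.4 g 0.0 j6 -1.38
small
(444, 0, 90, 41, 0.5, 48, np.int32(6279))
(436, 179, 120, 40, 7.0, 35, np.int32(1923))
(434, 81, 90, 41, 7.4, 48, np.int32(5325))
(539, 155, 21, 2, 87.1, 45, np.int32(206))
tub
(428, 411, 119, 33, -7.4, 41, np.int32(158))
(421, 386, 99, 6, -5.3, 41, np.int32(102))
sm
(441, -178, 123, 41, 2.2, 36, np.int32(378))
(444, 1, 89, 37, 1.4, 49, np.int32(590))
(435, 83, 90, 40, 7.4, 49, np.int32(620))
(320, -206, 74, 40, 89.3, 24, np.int32(419))
(436, 179, 60, 97) [-0.001, 0.0, 0.478, -0.001, -0.003, 0.0]
(436, 179, 9, 97) [-0.0, 0.0, 0.204, -0.0, -0.0, 0.0]
```

```bash
python3 -m jog '[[[0,0,0.08,0,0,0],[0,0,0.2,0,0,0],[0,0,0.34,0,0,0],[0,0,0.44,0,0,0],[0,0,0.475,0,0,0]]]'
python3 -m jog '[[[0,0,0.05,0,0,0],[0,0,0.1,0,0,0],[0,0,0.15,0,0,0],[0,0,0.19,0,0,0],[0,0,0.202,0,0,0]]]'
python3 -m jog '[[[0,0,0,0,0,0],[0,0,0,0,0,0],[0,0,0,0,0,0],[0,0,0,0,0,0],[0,0,0,0,0,0]]]' 0 20
python3 -m jog '[[[0,0,-0.04,0,0,0],[0,0,-0.13,0,0,0],[0,0,-0.24,0,0,0],[0,0,-0.35,0,0,0],[0,0,-0.4,0,0,0]]]'
python3 -c "
from h import *
st();plan((557,363,110,84.4),(557,363,17,84.4))"
```

```text
time_s: 32.38
eef_pos: [435.3, 178.6, 59.6]
tool_rot: [-0.061, 0.998, -0.001, -0.002]
wrist_force: [-0.0, 0.3, 0.2]
grip_width: 59.7
grasp_force: 0.0
time_s: 33.0
eef_pos: [435.6, 178.6, 9.6]
tool_rot: [-0.061, 0.998, -0.0, -0.001]
wrist_force: [0.3, 0.1, 0.6]
grip_width: 59.9
grasp_force: 0.0
time_s: 33.62
eef_pos: [436.0, 178.8, 10.6]
tool_rot: [-0.061, 0.998, -0.0, -0.0]
wrist_force: [-1.9, 0.2, 5.2]
grip_width: 39.9
grasp_force: 20.0
time_s: 34.25
eef_pos: [436.3, 178.9, 111.8]
tool_rot: [-0.061, 0.998, -0.0, 0.0]
wrist_force: [-0.6, 0.3, -1.1]
grip_width: 39.9
grasp_force: 20.0
34.25 [436.3 178.9 111.8] phi 97.0 F [-0.6  0.3 -1.1] w 39.9 g 20.0 j6 -1.38
(557, 363, 110, 84.4) [-0.569, 0.672, 0.007, -0.001, 0.001, 0.44]
(557, 363, 17, 84.4) [-0.0, -0.0, 0.372, 0.0, -0.0, -0.0]
```

```bash
python3 -m jog '[[[-0.09,0.1,0,0,0,0.07],[-0.22,0.26,0,0,0,0.17],[-0.36,0.43,0,0,0,0.28],[-0.5,0.59,0,0,0,0.38],[-0.569,0.672,0,0,0,0.44]]]'
python3 -m jog '[[[0,0,0,0,0,0],[0,0,0.08,0,0,0],[0,0,0.19,0,0,0],[0,0,0.3,0,0,0],[0,0,0.36,0,0,0]]]'
python3 -m jog '[[[0,0,0.007,0,0,0],[0,0,0.012,0,0,0],[0,0,0.016,0,0,0],[0,0,0.016,0,0,0],[0,0,0.016,0,0,0]]]'
python3 -m jog '[[[0,0,0,0,0,0],[0,0,0,0,0,0],[0,0,0,0,0,0],[0,0,0,0,0,0],[0,0,0,0,0,0]]]' 0.55
python3 -m jog '[[[0,0,-0.06,0,0,0],[0,0,-0.2,0,0,0],[0,0,-0.36,0,0,0],[0,0,-0.52,0,0,0],[0,0,-0.65,0,0,0]]]'
python3 -c "
from h import *
st();plan((440,-178,180,92))"
```

```text
time_s: 34.88
eef_pos: [557.0, 364.6, 108.6]
tool_rot: [0.049, 0.999, -0.001, -0.001]
wrist_force: [-0.2, -1.1, -1.2]
grip_width: 39.9
grasp_force: 20.0
time_s: 35.5
eef_pos: [555.4, 361.5, 17.5]
tool_rot: [0.049, 0.999, -0.001, -0.002]
wrist_force: [0.1, 0.2, -1.2]
grip_width: 40.0
grasp_force: 20.0
time_s: 36.12
eef_pos: [556.6, 362.9, 16.2]
tool_rot: [0.049, 0.999, -0.0, -0.0]
wrist_force: [-0.5, -0.1, -0.6]
grip_width: 40.1
grasp_force: 20.0
time_s: 36.75
eef_pos: [556.5, 362.8, 15.9]
tool_rot: [0.049, 0.999, -0.0, -0.001]
wrist_force: [-0.4, -0.3, 0.2]
grip_width: 51.7
grasp_force: 0.0
time_s: 37.38
eef_pos: [556.9, 363.0, 181.6]
tool_rot: [0.049, 0.999, 0.0, 0.0]
wrist_force: [-0.1, -0.2, -0.1]
grip_width: 51.4
grasp_force: 0.0
37.38 [556.9 363.  181.6] phi 84.4 F [-0.1 -0.2 -0.1] w 51.4 g 0.0 j6 -0.95
(440, -178, 180, 92) [0.085, -0.733, 0.002, 0.0, 0.0, -0.088]
 [0.117, -0.729, 0.002, 0.0, 0.0, -0.088]
 [0.149, -0.723, 0.002, 0.0, 0.0, -0.088]
```

```bash
python3 -m jog '[[[0.01,-0.1,0,0,0,-0.02],[0.03,-0.26,0,0,0,-0.04],[0.05,-0.43,0,0,0,-0.06],[0.07,-0.6,0,0,0,-0.08],[0.085,-0.733,0,0,0,-0.088]]]' 0.64
python3 -m jog '[[[0.02,-0.15,0,0,0,-0.02],[0.04,-0.3,0,0,0,-0.04],[0.07,-0.45,0,0,0,-0.06],[0.09,-0.6,0,0,0,-0.08],[0.117,-0.729,0,0,0,-0.088]]]'
python3 -m jog '[[[0.03,-0.15,0,0,0,-0.02],[0.06,-0.3,0,0,0,-0.04],[0.1,-0.47,0,0,0,-0.06],[0.13,-0.64,0,0,0,-0.08],[0.149,-0.723,0,0,0,-0.088]]]'
python3 -m jog '[[[0,0,0,0,0,0],[0,0,0,0,0,0],[0,0,0,0,0,0],[0,0,0,0,0,0],[0,0,0,0,0,0]]]'
python3 - <<'E'
from h import *
st()
p,d,c=snap('wrist')
print('small');[print(o) for o in comps(p,d,c,6,60,(300,540,-260,260),200)]
p,d,c=snap('top','t5.png')
print('tub');[print(o) for o in comps(p,d,c,28,48,(370,630,300,445),20)]
print('sm');[print(o) for o in comps(p,d,c,6,60,(300,540,-270,260),20)]
plan((440,-179,60,92),(440,-179,9,92))
E
```

```text
time_s: 38.0
eef_pos: [517.3, 181.2, 179.9]
tool_rot: [0.027, 1.0, -0.0, 0.0]
wrist_force: [-0.0, -0.8, 0.8]
grip_width: 60.0
grasp_force: 0.0
time_s: 38.62
eef_pos: [478.4, 1.0, 180.0]
tool_rot: [0.005, 1.0, -0.001, 0.0]
wrist_force: [0.3, -0.4, 0.6]
grip_width: 60.1
grasp_force: 0.0
time_s: 39.25
eef_pos: [439.2, -179.9, 180.2]
tool_rot: [-0.016, 1.0, -0.001, -0.0]
wrist_force: [-0.4, 0.2, 1.0]
grip_width: 60.2
grasp_force: 0.0
time_s: 39.88
eef_pos: [439.7, -177.9, 179.0]
tool_rot: [-0.017, 1.0, -0.0, -0.001]
wrist_force: [0.9, 0.8, -0.3]
grip_width: 60.4
grasp_force: 0.0
39.88 [ 439.7 -177.9  179. ] phi 92.0 F [ 0.9  0.8 -0.3] w 60.4 g 0.0 j6 -2.07
small
(314, -209, 70, 42, 79.0, 22, np.int32(3481))
(439, -180, 120, 40, 2.0, 36, np.int32(1909))
(434, 80, 91, 42, 7.3, 48, np.int32(7131))
(444, -1, 90, 41, 0.9, 48, np.int32(6080))
tub
(566, 438, 129, 5, -5.9, 47, np.int32(151))
(623, 334, 67, 2, 83.5, 44, np.int32(34))
(557, 362, 121, 42, -5.3, 41, np.int32(278))
(428, 404, 118, 43, -5.4, 41, np.int32(283))
sm
(444, 1, 89, 37, 1.4, 49, np.int32(589))
(434, 83, 90, 40, 7.4, 49, np.int32(616))
(440, -179, 60, 92) [-0.002, -0.004, 0.476, -0.002, -0.003, -0.001]
(440, -179, 9, 92) [0.0, -0.0, 0.204, 0.0, 0.0, -0.0]
```

View pics/t5.png

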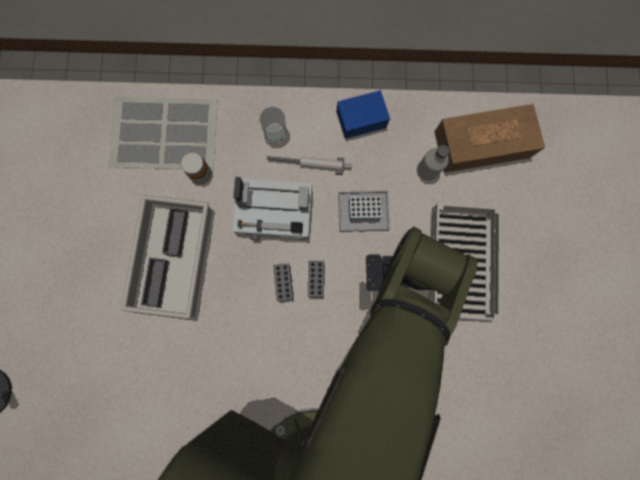

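The two troughs in the tub are at pixels (175,232) and (157,282). The block is in the tray at (365,207). Now the third trough.

```bash
python3 -m jog '[[[0,0,0.08,0,0,0],[0,-0.003,0.2,0,0,0],[0,-0.003,0.34,0,0,0],[-0.002,-0.003,0.44,0,0,0],[-0.002,-0.003,0.475,0,0,0]]]'
python3 -m jog '[[[0,0,0.05,0,0,0],[0,0,0.1,0,0,0],[0,0,0.15,0,0,0],[0,0,0.19,0,0,0],[0,0,0.202,0,0,0]]]'
python3 -m jog '[[[0,0,0,0,0,0],[0,0,0,0,0,0],[0,0,0,0,0,0],[0,0,0,0,0,0],[0,0,0,0,0,0]]]' 0 20
python3 -m jog '[[[0,0,-0.04,0,0,0],[0,0,-0.13,0,0,0],[0,0,-0.24,0,0,0],[0,0,-0.35,0,0,0],[0,0,-0.4,0,0,0]]]'
python3 -c "
from h import *
st();plan((420,344,110,84.4),(420,344,16.5,84.4))"
```

```text
time_s: 40.6
eef_pos: [439.5, -178.7, 59.1]
tool_rot: [-0.017, 1.0, 0.0, -0.002]
wrist_force: [0.5, -1.1, 0.4]
grip_width: 60.2
grasp_force: 0.0
time_s: 41.22
eef_pos: [439.7, -178.9, 9.1]
tool_rot: [-0.017, 1.0, -0.0, -0.001]
wrist_force: [-0.8, -0.2, 0.1]
grip_width: 60.5
grasp_force: 0.0
time_s: 41.85
eef_pos: [440.2, -179.1, 10.1]
tool_rot: [-0.017, 1.0, -0.001, -0.0]
wrist_force: [-1.2, 0.9, 6.4]
grip_width: 39.6
grasp_force: 20.0
time_s: 42.48
eef_pos: [440.4, -179.1, 111.4]
tool_rot: [-0.017, 1.0, -0.001, 0.0]
wrist_force: [-0.2, 0.3, -1.2]
grip_width: 39.8
grasp_force: 20.0
42.48 [ 440.4 -179.1  111.4] phi 92.0 F [-0.2  0.3 -1.2] w 39.8 g 20.0 j6 -2.07
(420, 344, 110, 84.4) [0.003, 0.698, 0.001, -0.001, 0.0, 0.088]
 [0.034, 0.697, 0.001, -0.001, 0.0, 0.088]
 [0.065, 0.695, 0.001, -0.001, 0.0, 0.088]
(420, 344, 16.5, 84.4) [-0.0, 0.0, 0.374, -0.0, -0.0, 0.0]
```

```bash
python3 -m jog '[[[0,0.1,0,0,0,0.02],[0,0.24,0,0,0,0.04],[0,0.4,0,0,0,0.06],[0,0.56,0,0,0,0.08],[0.003,0.698,0,0,0,0.088]]]'
python3 -m jog '[[[0.01,0.14,0,0,0,0.02],[0.01,0.28,0,0,0,0.04],[0.02,0.43,0,0,0,0.06],[0.03,0.57,0,0,0,0.08],[0.034,0.697,0,0,0,0.088]]]'
python3 -m jog '[[[0.01,0.14,0,0,0,0.02],[0.03,0.3,0,0,0,0.04],[0.04,0.46,0,0,0,0.06],[0.06,0.61,0,0,0,0.08],[0.065,0.695,0,0,0,0.088]]]'
python3 -c "
from h import *
st();plan((420,344,110,84.4),(420,344,16.5,84.4))"
```

```text
time_s: 43.1
eef_pos: [432.9, -3.2, 109.3]
tool_rot: [0.005, 1.0, -0.0, -0.001]
wrist_force: [1.1, -0.0, -0.5]
grip_width: 39.6
grasp_force: 20.0
time_s: 43.72
eef_pos: [426.1, 170.9, 109.2]
tool_rot: [0.027, 1.0, -0.001, -0.001]
wrist_force: [0.1, -0.1, 0.3]
grip_width: 39.8
grasp_force: 20.0
time_s: 44.35
eef_pos: [419.0, 345.5, 108.8]
tool_rot: [0.048, 0.999, -0.001, -0.001]
wrist_force: [0.2, -1.2, -0.2]
grip_width: 40.0
grasp_force: 20.0
44.35 [419.  345.5 108.8] phi 84.5 F [ 0.2 -1.2 -0.2] w 40.0 g 20.0 j6 -0.85
(420, 344, 110, 84.4) [-0.005, -0.006, -0.005, -0.003, -0.004, 0.002]
(420, 344, 16.5, 84.4) [0.0, 0.0, 0.374, -0.0, 0.0, -0.0]
```

```bash
python3 -m jog '[[[0,0,0,0,0,0],[0,0,0.08,0,0,0],[0,0,0.19,0,0,0],[0,0,0.3,0,0,0],[0,0,0.36,0,0,0]]]'
python3 -m jog '[[[0,0,0.007,0,0,0],[0,0,0.012,0,0,0],[0,0,0.014,0,0,0],[0,0,0.014,0,0,0],[0,0,0.014,0,0,0]]]'
python3 -m jog '[[[0,0,0,0,0,0],[0,0,0,0,0,0],[0,0,0,0,0,0],[0,0,0,0,0,0],[0,0,0,0,0,0]]]' 0.5
python3 -m jog '[[[0,0,-0.06,0,0,0],[0,0,-0.2,0,0,0],[0,0,-0.36,0,0,0],[0,0,-0.52,0,0,0],[0,0,-0.65,0,0,0]]]'
python3 -c "
from h import *
st();plan((434,82,180,97))"
```

```text
time_s: 44.98
eef_pos: [419.2, 342.8, 18.0]
tool_rot: [0.049, 0.999, -0.001, -0.001]
wrist_force: [0.1, -0.8, -1.5]
grip_width: 40.2
grasp_force: 20.0
time_s: 45.6
eef_pos: [419.6, 344.1, 16.1]
tool_rot: [0.049, 0.999, -0.0, -0.0]
wrist_force: [-0.4, 0.4, -1.0]
grip_width: 40.1
grasp_force: 20.0
time_s: 46.22
eef_pos: [419.6, 344.0, 15.9]
tool_rot: [0.049, 0.999, -0.0, -0.001]
wrist_force: [-0.3, -0.0, 0.9]
grip_width: 47.3
grasp_force: 0.0
time_s: 46.85
eef_pos: [419.9, 344.3, 181.2]
tool_rot: [0.049, 0.999, 0.0, 0.0]
wrist_force: [-0.0, 0.3, -0.4]
grip_width: 47.2
grasp_force: 0.0
46.85 [419.9 344.3 181.2] phi 84.4 F [-0.   0.3 -0.4] w 47.2 g 0.0 j6 -0.85
(434, 82, 180, 97) [-0.079, -0.519, 0.002, 0.0, 0.0, -0.22]
 [-0.022, -0.525, 0.002, 0.0, 0.0, -0.22]
```

```bash
python3 -m jog '[[[-0.01,-0.08,0,0,0,-0.03],[-0.03,-0.19,0,0,0,-0.08],[-0.05,-0.31,0,0,0,-0.13],[-0.07,-0.43,0,0,0,-0.18],[-0.079,-0.519,0,0,0,-0.22]]]' 0.64
python3 -m jog '[[[-0.01,-0.12,0,0,0,-0.05],[-0.01,-0.25,0,0,0,-0.1],[-0.02,-0.38,0,0,0,-0.16],[-0.022,-0.49,0,0,0,-0.21],[-0.022,-0.525,0,0,0,-0.22]]]'
python3 -m jog '[[[0,0,0,0,0,0],[0,0,0,0,0,0],[0,0,0,0,0,0],[0,0,0,0,0,0],[0,0,0,0,0,0]]]'
python3 - <<'E'
from h import *
st()
p,d,c=snap('wrist')
print('small');[print(o) for o in comps(p,d,c,6,60,(300,540,-160,260),200)]
p,d,c=snap('top')
print('tub');[print(o) for o in comps(p,d,c,28,46,(370,630,300,432),20)]
plan((434,82,70,97),(434,82,15,97))
E
```

```text
time_s: 47.48
eef_pos: [426.8, 212.0, 179.6]
tool_rot: [-0.006, 1.0, -0.0, -0.0]
wrist_force: [0.4, 0.1, -0.4]
grip_width: 60.2
grasp_force: 0.0
time_s: 48.1
eef_pos: [433.9, 81.0, 179.5]
tool_rot: [-0.06, 0.998, -0.0, -0.0]
wrist_force: [0.4, -0.4, 0.2]
grip_width: 60.1
grasp_force: 0.0
time_s: 48.72
eef_pos: [433.8, 82.1, 178.5]
tool_rot: [-0.061, 0.998, -0.0, -0.001]
wrist_force: [-0.6, -0.0, 0.4]
grip_width: 60.3
grasp_force: 0.0
48.73 [433.8  82.1 178.5] phi 97.0 F [-0.6 -0.   0.4] w 60.3 g 0.0 j6 -1.59
small
(444, -1, 90, 40, 0.9, 48, np.int32(5021))
(434, 81, 90, 40, 7.3, 48, np.int32(4433))
tub
(625, 352, 101, 2, 84.3, 43, np.int32(51))
(557, 362, 121, 42, -5.3, 41, np.int32(284))
(428, 404, 118, 43, -5.1, 40, np.int32(285))
(424, 343, 111, 43, -5.8, 41, np.int32(249))
(434, 82, 70, 97) [-0.001, 0.0, 0.434, -0.001, -0.003, 0.0]
(434, 82, 15, 97) [-0.0, 0.0, 0.22, -0.0, -0.0, 0.0]
```

```bash
python3 -m jog '[[[0,0,0.08,0,0,0],[0,0,0.2,0,0,0],[0,0,0.32,0,0,0],[0,0,0.41,0,0,0],[0,-0.002,0.434,0,0,0]]]'
python3 -m jog '[[[0,0,0.05,0,0,0],[0,0,0.1,0,0,0],[0,0,0.15,0,0,0],[0,0,0.2,0,0,0],[0,0,0.22,0,0,0]]]'
python3 -m jog '[[[0,0,0,0,0,0],[0,0,0,0,0,0],[0,0,0,0,0,0],[0,0,0,0,0,0],[0,0,0,0,0,0]]]' 0 25
python3 -m jog '[[[0,0,-0.04,0,0,0],[0,0,-0.13,0,0,0],[0,0,-0.24,0,0,0],[0,0,-0.35,0,0,0],[0,0,-0.42,0,0,0]]]'
python3 -c "
from h import *
st();plan((561,-376,118,87.3),(561,-376,22,87.3))"
```

```text
time_s: 49.45
eef_pos: [433.2, 81.3, 69.1]
tool_rot: [-0.061, 0.998, -0.0, -0.002]
wrist_force: [1.8, 0.0, 0.1]
grip_width: 60.5
grasp_force: 0.0
time_s: 50.08
eef_pos: [433.4, 81.3, 14.2]
tool_rot: [-0.061, 0.998, -0.0, -0.001]
wrist_force: [-0.6, -0.0, -0.1]
grip_width: 60.4
grasp_force: 0.0
time_s: 50.7
eef_pos: [434.0, 81.4, 15.4]
tool_rot: [-0.061, 0.998, -0.0, -0.0]
wrist_force: [-0.2, -0.2, 5.5]
grip_width: 40.0
grasp_force: 25.0
time_s: 51.32
eef_pos: [434.0, 81.4, 121.8]
tool_rot: [-0.061, 0.998, -0.0, -0.0]
wrist_force: [-0.8, 0.4, -0.9]
grip_width: 39.7
grasp_force: 25.0
51.33 [434.   81.4 121.8] phi 97.0 F [-0.8  0.4 -0.9] w 39.7 g 25.0 j6 -1.59
(561, -376, 118, 87.3) [-0.141, -0.939, 0.008, -0.001, -0.0, 0.169]
 [-0.22, -0.924, 0.008, -0.001, -0.0, 0.169]
(561, -376, 22, 87.3) [-0.0, -0.0, 0.384, 0.0, -0.0, -0.0]
```

```bash
python3 -m jog '[[[-0.02,-0.12,0,0,0,0.02],[-0.05,-0.31,0,0,0,0.05],[-0.08,-0.52,0,0,0,0.09],[-0.11,-0.73,0,0,0,0.13],[-0.141,-0.939,0,0,0,0.169]]]'
python3 -m jog '[[[-0.05,-0.21,0,0,0,0.04],[-0.1,-0.42,0,0,0,0.08],[-0.15,-0.62,0,0,0,0.12],[-0.19,-0.8,0,0,0,0.15],[-0.22,-0.924,0.01,0,0,0.169]]]'
python3 -m jog '[[[0,0,0,0,0,0],[0,0,0,0,0,0],[0,0,0.08,0,0,0],[0,0,0.16,0,0,0],[0,0,0.2,0,0,0]]]'
python3 -c "
from h import *
st();plan((561,-376,21,87.3))"
```

```text
time_s: 51.95
eef_pos: [497.5, -149.1, 120.7]
tool_rot: [-0.018, 1.0, -0.0, -0.001]
wrist_force: [0.4, 0.3, -0.2]
grip_width: 40.0
grasp_force: 25.0
time_s: 52.58
eef_pos: [561.0, -377.9, 118.1]
tool_rot: [0.024, 1.0, -0.0, -0.001]
wrist_force: [-0.1, 1.1, -0.6]
grip_width: 40.1
grasp_force: 25.0
time_s: 53.2
eef_pos: [560.4, -375.2, 65.4]
tool_rot: [0.023, 1.0, 0.0, -0.002]
wrist_force: [0.1, 0.5, -0.8]
grip_width: 39.9
grasp_force: 25.0
53.2 [ 560.4 -375.2   65.4] phi 87.3 F [ 0.1  0.5 -0.8] w 39.9 g 25.0 j6 -2.17
(561, -376, 21, 87.3) [-0.003, -0.003, 0.177, 0.001, -0.007, 0.002]
```

```bash
python3 -m jog '[[[0,0,0.05,0,0,0],[0,0,0.1,0,0,0],[0,0,0.15,0,0,0],[0,0,0.18,0,0,0],[0,0,0.184,0,0,0]]]'
python3 -m jog '[[[0,0,0,0,0,0],[0,0,0,0,0,0],[0,0,0,0,0,0],[0,0,0,0,0,0],[0,0,0,0,0,0]]]' 0.6
python3 -m jog '[[[0,0,-0.06,0,0,0],[0,0,-0.2,0,0,0],[0,0,-0.36,0,0,0],[0,0,-0.52,0,0,0],[0,0,-0.63,0,0,0]]]'
python3 -c "
from h import *
st();plan((444,-1,180,91))"
```

```text
time_s: 53.82
eef_pos: [560.8, -376.1, 21.2]
tool_rot: [0.023, 1.0, -0.0, -0.001]
wrist_force: [-0.6, 0.3, -1.3]
grip_width: 40.0
grasp_force: 25.0
time_s: 54.45
eef_pos: [561.0, -376.1, 21.8]
tool_rot: [0.023, 1.0, -0.0, -0.001]
wrist_force: [0.6, 0.9, -0.4]
grip_width: 56.4
grasp_force: 0.0
time_s: 55.08
eef_pos: [561.5, -376.2, 182.8]
tool_rot: [0.023, 1.0, -0.001, 0.001]
wrist_force: [0.0, -0.3, -0.3]
grip_width: 56.2
grasp_force: 0.0
55.08 [ 561.5 -376.2  182.8] phi 87.3 F [ 0.  -0.3 -0.3] w 56.2 g 0.0 j6 -2.17
(444, -1, 180, 91) [0.27, 0.739, 0.003, -0.003, 0.001, -0.064]
 [0.246, 0.747, 0.004, -0.003, 0.001, -0.064]
```

```bash
python3 -m jog '[[[0.04,0.1,0,0,0,0],[0.09,0.25,0,0,0,-0.02],[0.15,0.42,0,0,0,-0.04],[0.21,0.58,0,0,0,-0.05],[0.27,0.739,0,0,0,-0.064]]]' 0.64
python3 -m jog '[[[0.06,0.17,0,0,0,0],[0.12,0.35,0,0,0,-0.02],[0.18,0.53,0,0,0,-0.04],[0.24,0.7,0,0,0,-0.05],[0.246,0.747,0,-0.005,0,-0.064]]]'
python3 -m jog '[[[0,0,0,0,0,0],[0,0,0,0,0,0],[0,0,0,0,0,0],[0,0,0,0,0,0],[0,0,0,0,0,0]]]'
python3 - <<'E'
from h import *
st()
p,d,c=snap('wrist')
print('small');[print(o) for o in comps(p,d,c,6,60,(300,540,-160,260),200)]
p,d,c=snap('top')
print('crate');[print(o) for o in comps(p,d,c,35,60,(380,620,-435,-310),20)]
plan((444,-1,70,91),(444,-1,15,91))
E
```

```text
time_s: 55.7
eef_pos: [502.0, -187.1, 180.4]
tool_rot: [0.007, 1.0, -0.001, 0.0]
wrist_force: [0.8, -0.3, 0.1]
grip_width: 60.1
grasp_force: 0.0
time_s: 56.32
eef_pos: [443.3, 1.0, 180.4]
tool_rot: [-0.01, 1.0, 0.001, 0.0]
wrist_force: [0.2, -0.4, -0.9]
grip_width: 60.2
grasp_force: 0.0
time_s: 56.95
eef_pos: [443.7, -0.9, 179.1]
tool_rot: [-0.008, 1.0, 0.001, -0.001]
wrist_force: [-0.2, -0.6, 0.6]
grip_width: 60.0
grasp_force: 0.0
56.95 [443.7  -0.9 179.1] phi 91.0 F [-0.2 -0.6  0.6] w 60.0 g 0.0 j6 -1.67
small
(444, -1, 90, 40, 0.7, 48, np.int32(4402))
(539, 155, 22, 3, -89.7, 46, np.int32(203))
crate
(561, -375, 91, 42, -4.6, 54, np.int32(625))
(444, -1, 70, 91) [-0.002, -0.002, 0.436, 0.003, -0.003, -0.001]
(444, -1, 15, 91) [-0.0, -0.0, 0.22, 0.0, -0.0, 0.0]
```

```bash
python3 -m jog '[[[0,0,0.08,0,0,0],[0,0,0.2,0,0,0],[0,0,0.32,0,0,0],[-0.002,0,0.41,0,0,0],[-0.002,0,0.434,0,0,0]]]'
python3 -m jog '[[[0,0,0.05,0,0,0],[0,0,0.1,0,0,0],[0,0,0.15,0,0,0],[0,0,0.2,0,0,0],[0,0,0.22,0,0,0]]]'
python3 -m jog '[[[0,0,0,0,0,0],[0,0,0,0,0,0],[0,0,0,0,0,0],[0,0,0,0,0,0],[0,0,0,0,0,0]]]' 0 25
python3 -m jog '[[[0,0,-0.04,0,0,0],[0,0,-0.13,0,0,0],[0,0,-0.24,0,0,0],[0,0,-0.35,0,0,0],[0,0,-0.42,0,0,0]]]'
python3 -c "
from h import *
st();plan((431,-370,118,87.3),(431,-370,21.5,87.3))"
```

```text
time_s: 57.68
eef_pos: [443.5, -0.4, 69.7]
tool_rot: [-0.009, 1.0, 0.001, -0.002]
wrist_force: [0.5, -0.4, 0.4]
grip_width: 59.9
grasp_force: 0.0
time_s: 58.3
eef_pos: [443.6, -0.4, 14.7]
tool_rot: [-0.009, 1.0, 0.001, -0.001]
wrist_force: [-0.1, 0.2, 0.1]
grip_width: 59.8
grasp_force: 0.0
time_s: 58.92
eef_pos: [444.2, -0.4, 16.0]
tool_rot: [-0.009, 1.0, 0.001, -0.0]
wrist_force: [-0.7, 1.6, 5.9]
grip_width: 40.1
grasp_force: 25.0
time_s: 59.55
eef_pos: [444.2, -0.6, 122.3]
tool_rot: [-0.009, 1.0, 0.001, -0.0]
wrist_force: [0.6, 0.1, -1.1]
grip_width: 39.7
grasp_force: 25.0
59.55 [444.2  -0.6 122.3] phi 91.0 F [ 0.6  0.1 -1.1] w 39.7 g 25.0 j6 -1.67
(431, -370, 118, 87.3) [0.039, -0.738, 0.008, 0.001, -0.0, 0.064]
 [0.015, -0.739, 0.008, 0.001, -0.0, 0.064]
(431, -370, 21.5, 87.3) [-0.0, -0.0, 0.386, 0.0, -0.0, -0.0]
```

```bash
python3 -m jog '[[[0.005,-0.1,0,0,0,0.01],[0.015,-0.25,0,0,0,0.02],[0.02,-0.42,0,0,0,0.04],[0.03,-0.58,0,0,0,0.05],[0.039,-0.738,0,0,0,0.064]]]'
python3 -m jog '[[[0,-0.16,0,0,0,0.01],[0.01,-0.33,0,0,0,0.03],[0.01,-0.49,0,0,0,0.05],[0.015,-0.64,0,0,0,0.06],[0.015,-0.739,0.01,0,0,0.064]]]'
python3 -m jog '[[[0,0,0,0,0,0],[0,0,0,0,0,0],[0,0,0.08,0,0,0],[0,0,0.16,0,0,0],[0,0,0.2,0,0,0]]]'
python3 -c "
from h import *
st();plan((431,-370,21,87.3))"
```

```text
time_s: 60.18
eef_pos: [437.2, -186.5, 120.8]
tool_rot: [0.008, 1.0, 0.001, -0.001]
wrist_force: [0.7, -0.1, -0.8]
grip_width: 39.4
grasp_force: 25.0
time_s: 60.8
eef_pos: [430.6, -371.4, 117.9]
tool_rot: [0.024, 1.0, 0.001, -0.001]
wrist_force: [0.2, 0.6, -1.2]
grip_width: 39.9
grasp_force: 25.0
time_s: 61.42
eef_pos: [431.0, -368.7, 66.9]
tool_rot: [0.023, 1.0, 0.001, -0.001]
wrist_force: [-0.5, 0.3, -0.6]
grip_width: 39.8
grasp_force: 25.0
61.42 [ 431.  -368.7   66.9] phi 87.4 F [-0.5  0.3 -0.6] w 39.8 g 25.0 j6 -2.3
(431, -370, 21, 87.3) [-0.001, -0.005, 0.184, 0.005, -0.004, 0.002]
```

Then I retreat to above the front bench for a final look.

```bash
python3 -m jog '[[[0,0,0.05,0,0,0],[0,-0.003,0.1,0,0,0],[0,-0.003,0.15,0,0,0],[0,-0.003,0.18,0,0,0],[0,-0.003,0.186,0,0,0]]]'
python3 -m jog '[[[0,0,0,0,0,0],[0,0,0,0,0,0],[0,0,0,0,0,0],[0,0,0,0,0,0],[0,0,0,0,0,0]]]' 0.6
python3 -m jog '[[[0,0,-0.06,0,0,0],[0,0,-0.2,0,0,0],[0,0,-0.36,0,0,0],[0,0,-0.52,0,0,0],[0,0,-0.7,0,0,0]]]'
python3 -m jog '[[[0,0.15,0,0,0,0],[0,0.35,0,0,0,0],[0,0.55,0,0,0,0],[0,0.75,0,0,0,0],[0,0.95,0,0,0,0]]]'
python3 -m jog '[[[0,0.1,0,0,0,0],[0,0.2,0,0,0,0],[0,0.3,0,0,0,0],[0,0.3,0,0,0,0],[0,0.3,0,0,0,0]]]'
python3 - <<'E'
from h import *
st()
snap('scene','s9.png');p,d,c=snap('top','t9.png')
print('crate');[print(o) for o in comps(p,d,c,35,60,(370,620,-435,-310),20)]
print('tub');[print(o) for o in comps(p,d,c,28,46,(370,630,300,432),40)]
print('tray');[print(o) for o in comps(p,d,c,35,70,(540,700,-220,-30))]
print('lever/tab');[print(o) for o in comps(p,d,c,66,90,(500,600,0,230),40)+comps(p,d,c,142,165,(600,700,0,230),40)]
E
```

```text
time_s: 62.05
eef_pos: [430.8, -370.4, 20.9]
tool_rot: [0.023, 1.0, 0.001, -0.001]
wrist_force: [-5.5, 4.2, 12.0]
grip_width: 39.8
grasp_force: 25.0
time_s: 62.68
eef_pos: [430.9, -370.5, 21.1]
tool_rot: [0.023, 1.0, 0.001, -0.001]
wrist_force: [0.9, -0.2, -0.5]
grip_width: 56.3
grasp_force: 0.0
time_s: 63.3
eef_pos: [430.9, -370.5, 198.4]
tool_rot: [0.023, 1.0, 0.001, -0.001]
wrist_force: [0.2, -0.0, 0.3]
grip_width: 56.5
grasp_force: 0.0
time_s: 63.92
eef_pos: [442.1, -132.0, 197.6]
tool_rot: [0.024, 1.0, 0.001, -0.0]
wrist_force: [0.9, -0.4, -0.1]
grip_width: 56.4
grasp_force: 0.0
time_s: 64.55
eef_pos: [445.8, -59.1, 197.1]
tool_rot: [0.023, 1.0, 0.001, -0.0]
wrist_force: [0.3, -0.6, -0.7]
grip_width: 56.4
grasp_force: 0.0
64.55 [445.8 -59.1 197.1] phi 87.3 F [ 0.3 -0.6 -0.7] w 56.4 g 0.0 j6 -1.74
crate
(561, -375, 90, 43, -3.8, 54, np.int32(624))
(432, -370, 91, 42, -2.8, 55, np.int32(669))
tub
(625, 351, 103, 2, 84.0, 45, np.int32(51))
(557, 362, 121, 43, -5.4, 41, np.int32(291))
(424, 361, 112, 82, -5.3, 41, np.int32(449))
tray
(628, -121, 81, 57, -86.4, 52, np.int32(710))
lever/tab
(569, 117, 159, 26, 87.3, 84, np.int32(435))
(643, 189, 51, 14, -2.2, 154, np.int32(142))
```

View pics/s9.png

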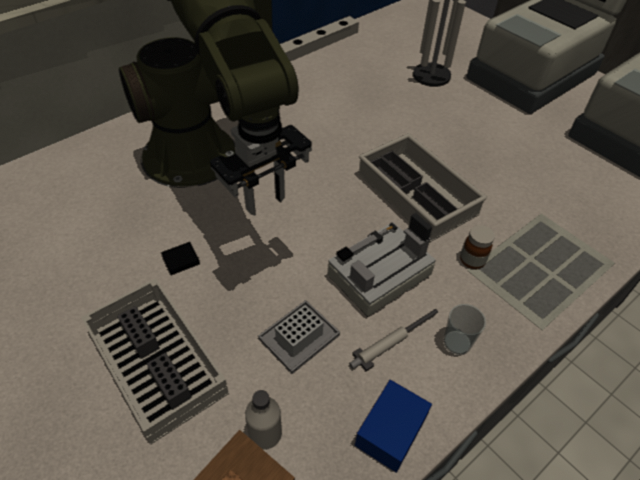

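View pics/t9.png

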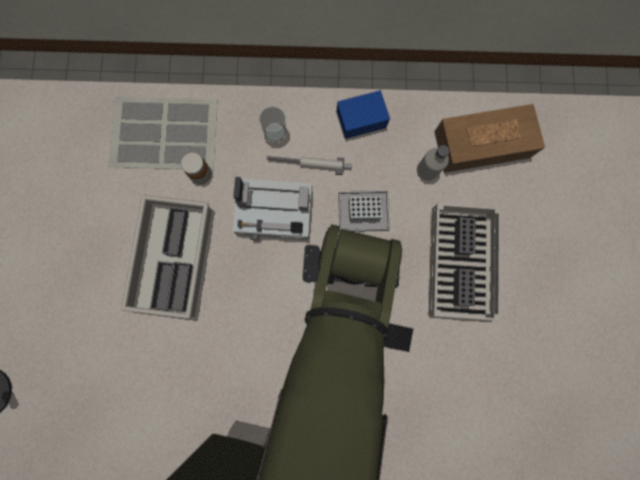

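All three troughs are in the tub, at (175,232), (162,287) and (181,287). Both racks are in the crate at (465,235) and (465,287). The block is flat in the tray at (365,207), the lever is down and the jaw is open.

```bash
python3 -c "
from bench import finish_job
print(finish_job())"
```

```text
the job is handed in; nothing more can be done
None
```

The job is handed in, and the final camera check showed the lever down, the jaw open, the block flat in the cooling tray, all three troughs in the wash tub and both racks in the crate, with about 65 s used.

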